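# Start the pivot bolt of a seat base by feel and hold it

## Robot

A 6-joint arm with a two-finger parallel gripper is mounted at the origin on the work surface. World frame = base frame: x ahead of the robot, y to its left, z up, the work surface at z = 0. Lengths are in m, angles in rad, forces in N, time in s.
With the tool pointing down it reaches from about 0.3 to 0.85 m from the base axis. Payload 4.2 kg.
Tool frame: the origin (TCP) lies midway between the tips of the shut fingers; the grasp point (between the pads) lies 19 mm behind it; z points along the fingers, y is the line along which they close (so a half turn about z gives the same grasp; the last joint's range is limited). The gripper opens to 91 mm and grips with 3 to 60 N. Pads are 32 mm wide; open, the fingers measure 118 mm over their backs; the gripper's body (76 mm by 178 mm) begins 60 mm behind the grasp point.
Start: joints at [1.127, 0.32, 1.565, -0, 1.257, -0.02], TCP at [0.236, 0.524, 0.214] pointing down, gripper open.
Joint ranges: [-3.11, 3.11], [-0.84, 2.01], [0.21, 2.61], [-1.34, 4.49], [0.05, 2.63], [-2.56, 2.56]. Speed limits (rad/s): [2.57, 2.57, 3.14, 3.14, 3.14, 3.14].

## Interface

Orientations are given as [roll, pitch, yaw] about the fixed x, y, z axes, in that order (R = Rz(yaw) Ry(pitch) Rx(roll)).
In Python, from station import * gives the robot as it stands.
- The arm moves only by the shell command python3 -m pendant 'ROWS' [FORCE]. ROWS is JSON, a list of rows, each an object with "slide": the shift along the tool's x, y, z in units of 50 mm (1.0 is 50 mm), a list of three; "twist": the turn about the tool's z in units of 6 degrees (1.0 is 6 degrees); "gripper": the finger opening in mm, from 0 to 91.2. In form: [{"slide": [x, y, z], "twist": twist, "gripper": gripper}, ...]. A call has 1 to 10 rows; each row shifts and turns the commanded pose from where the row before left it, along the tool's axes as they then stand; what a row does not reach is not made up. A row lasts 1/10 s, in which the tool goes at most 50 mm and 8.59 degrees, less where a joint would pass 70% of its speed; a pose out of reach is approached as far as the arm can. A call is refused whole if a number of a shift passes 1 or a number of a turn 1, either way. A call with a gripper value outside its range is refused whole. The fingers move at their own pace and stop on an object; FORCE is the grip in N (left out, the last holds). Time passes only in rows, so rows that do not move let the fingers close. It gives the time, the measured TCP pose, the force, the opening and the grip force at its end, in the units of the state.
- observe(): the state, without advancing time (a new reading comes with each control period).
- capture(name): name is "scene" or "top"; returns a dict with "frame" (420x560x3 uint8, blue, green, red), "vfov" (degrees; the focal length in pixels is half the picture's height over the tangent of half this angle, whatever the lens; pixels are square), "cx", "cy" (the principal point, pixels), "k1" (the pictures are not rectified: a ray, as slopes to the right and down, at radius r is drawn at 1 + k1 r^2 times it, then the intrinsics apply), "R" (3x3) and "t" (3): a world point X has camera coordinates R X + t. Camera axes: x right, y down, z forward; pixel columns grow to the right and rows downward; lengths in m; the calibration is good to about 2 mm. A picture is of the moment at which its call begins. There is no depth.
- close_job(): hands the job in; it is judged then, once.
The state is a dict: "clock": time; "q": joint angles; "dq": joint speeds; "tau": joint torques, N m; "position": TCP position; "tcp_rot": TCP orientation; "wrist_force": force on the tool from outside, world axes, zero at the start; "torque": the same for the moment, N m; "opening": finger opening in m; "grip_force": force on a finger pad.
Only numpy, scipy, OpenCV 4.12 (cv2) and the standard library are available. Lean on these libraries where they do the work, as an engineer would, in place of code of your own. Each camera call takes 0.05 s, during which the arm holds its last target. There are 200 camera calls.

## Task

The big knurled pivot bolt stands loosely on top of the thread of the steel boss on the black seat base. Without screwing it forward first, turn it backward (anticlockwise from above) under a light downward push until you feel it drop into the thread the first time, then screw it forward (clockwise) one full turn from there so that it is started, and finish still gripping the bolt head, keeping it still so that the driver can be brought. Leave the spanner, the blue bin and the red driver where they are.

Things in the scene. Friction and masses are not known exactly. Their poses are not given: they have to be found in the camera images.
- bolt_head: round knurled steel head of the bolt, a cylinder 44 mm in diameter and 24 mm high, axis upright; origin at the centre of its underside, z up. At the start its underside is about 87 mm above the bench, 15 mm above the boss. A yellow bar on its top points along its own +x. Grip it across from above at any yaw (it is round: opened fingers can turn back around it without lifting)
- bolt_turn (a joint): angle of the bolt in rad, 0 at the start, grows when screwed forward (clockwise seen from above), falls when turned backward; no stops, counts whole turns. Friction about 0.04 N m, stays where it is left. Right-hand thread, pitch 6 mm, 1 mm play: screwed forward after the drop the bolt sinks 6 mm per turn and the hand must follow it down
- bolt_depth (a joint): how far the bolt has sunk, m: 0.001 to 0.002 at the start, where it rests by its weight (0.27 kg) on the thread's start. Turned backward it climbs slowly to 0; 0.6 to 2.1 rad back from the start (varies) it can drop 6 mm, to 0.006, but a firm grip carries its weight, so it drops only when pushed down or released. Then 0.012 after one turn forward; it bottoms at 0.0155
- boss: fixed upright steel tube, the threaded boss that the bolt stands in: outer diameter 41 mm, rim 72 mm above the bench; origin on its axis at bench height. It stands on the bracket, 20 mm towards the bracket's -x and 20 mm towards its +y
- bracket: black plastic seat base casting on an aluminium nest plate 210 x 160 mm, fixed to the bench, top about 32 to 54 mm high; origin at the middle of the plate at bench height
- spanner: loose steel spanner, about 175 mm long, lying on the bench beyond the bracket, bystander; origin at its middle underside
- bin: loose blue open bin 150 x 110 x 50 mm with spare bolts, beside the bracket, bystander; origin under its centre
- driver: loose red and black power driver lying on its side, about 200 x 180 x 54 mm, on the other side of the bracket, bystander; origin under its motor

How it is judged:
On the way:
1. the bolt has been turned backward and has dropped into the thread (value of joint bolt_turn below -0.3 rad and value of joint bolt_depth above 0.0045 m), for 0.1 s.
At the end, for the whole second after the job is handed in: the bolt is screwed in about one turn from the drop (depth 10 to 14 mm, that is about a quarter turn either way), still, and gripped by the fingers with more than 1.5 N; spanner, bin and driver within 20 mm of where they were (value of joint bolt_depth between 0.01 and 0.014 m and value of joint bolt_turn between 2 and 8.9 rad and contact force between the fingers and bolt_head above 1.5 N and velocity of joint bolt_turn between -0.1 and 0.1 rad/s and distance of each of spanner, bin, driver from where it was at the start of the episode below 0.02 m); the arm keeps its last pose, push and grip.
It fails at once if the bolt is screwed forward by more than about a tenth of a turn before it has dropped (value of joint bolt_turn above 0.7 rad and value of joint bolt_depth below 0.0055 m).
It fails at once if the spanner, the bin or the driver is moved (distance of any of spanner, bin, driver from where it was at the start of the episode above 0.03 m).
It also fails if it takes over 61 s, if anything falls off the work surface, if the arm or the gripper's body presses on something with over 40 N, if the wrist force passes 120 N, or if a joint passes its speed limit or range.

## Working session

There is one attempt and no reset: what is moved stays moved. The work goes in short steps, Python scripts to look and compute and a shell command to move; the robot and the scene stay as the last step left them, time stands still between calls to the robot, and variables do not carry over. Pictures are saved under pics/ and viewed, at most 10 in all, crops included, and the job is handed in when it is done.

```bash
mkdir -p pics
python3 - <<'E'
from station import *
import cv2
for n in("scene","top"):
    c=capture(n); cv2.imwrite(f"pics/{n}0.png",c["frame"]); print(n,c["vfov"],c["cx"],c["cy"],c["k1"],c["R"],c["t"])
print(observe())
E
```

```text
scene 51.85086338980166 281.17326517554756 210.47020845743927 -0.052560918899695046 [[ 0.41384776  0.91027852  0.01109285]
 [ 0.53108481 -0.23151898 -0.81507539]
 [-0.73937741  0.34320837 -0.57924871]] [-0.33598843 -0.21800336  1.23320376]
top 45.91023064551103 279.8736689721113 214.41972626415344 -0.00022505549792926192 [[ 0.00293334 -0.99924913 -0.03863391]
 [-0.99436472  0.00117953 -0.10600663]
 [ 0.1059726   0.03872715 -0.99361462]] [0.09573139 0.57652007 0.92877708]
{'clock': 0.1, 'q': array([ 1.12704156e+00,  3.20235009e-01,  1.56555126e+00, -1.52488224e-05,
        1.25739593e+00, -1.99903664e-02]), 'dq': array([-9.02624759e-04,  4.93583100e-04, -3.82085605e-03, -6.37243711e-04,
       -7.12887445e-05, -9.11179809e-04]), 'tau': array([-1.43682704e-03, -4.13333917e+01, -2.32506573e+01,  7.27311848e-02,
        4.21538064e-02, -6.57496525e-05]), 'position': array([0.23624255, 0.5237341 , 0.21320255]), 'tcp_rot': array([-3.14000314e+00, -1.72777287e-05,  2.71783295e+00]), 'wrist_force': array([0.41471385, 0.26028782, 0.14727673]), 'torque': array([-0.01861866,  0.03945518, -0.01529134]), 'grip_force': 0.0, 'opening': 0.09129929482537814}
```

View pics/top0.png

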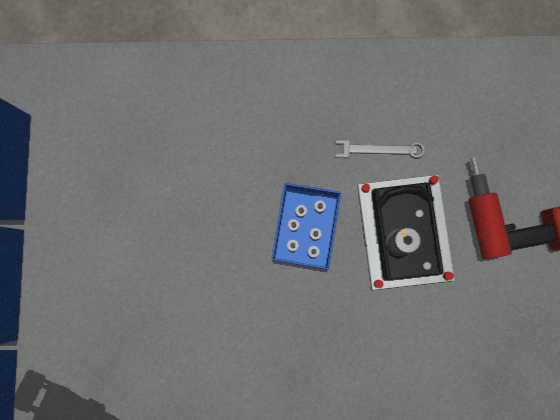

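View pics/scene0.png

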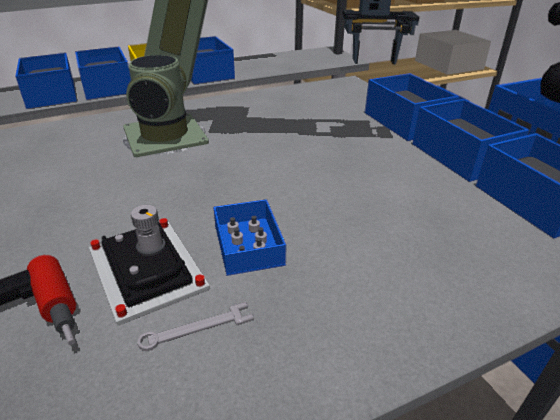

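The top view shows the bolt head as a light disc at about (407,240) px. The scene view shows the top of the head at about (145,213). The bin is on the left, the driver on the right and the spanner beyond.

```bash
cat > h.py <<'E'
from station import *
import cv2, numpy as np
def ray(c,u,v):
    f=210/np.tan(np.radians(c["vfov"]/2)); d=np.array([(u-c["cx"])/f,(v-c["cy"])/f]); s=d.copy()
    for _ in range(20): s=d/(1+c["k1"]*(s@s))
    R=np.array(c["R"]); return -R.T@np.array(c["t"]), R.T@np.array([*s,1])
def onz(c,u,v,z):
    o,d=ray(c,u,v); return o+d*(z-o[2])/d[2]
E
python3 - <<'E'
from h import *
c=capture("top"); g=c["frame"]
sub=g[215:265,382:432]; m=(sub.min(2)>120).astype(np.uint8)
y=((g[:,:,2].astype(int)-g[:,:,0])>50)[215:265,382:432]; 
cs,_=cv2.findContours(m,0,1); k=max(cs,key=cv2.contourArea)
(u,v),r=cv2.minEnclosingCircle(k); u+=382;v+=215
ys=np.argwhere(y); print("disc",u,v,r,onz(c,u,v,.111), "bar",ys.mean(0)[::-1]+[382,215],len(ys))
P=onz(c,u,v,.111); print("diam",np.linalg.norm(onz(c,u+r,v,.111)-onz(c,u-r,v,.111)))
s=capture("scene"); 
f=210/np.tan(np.radians(s["vfov"]/2))
q=np.array(s["R"])@P+s["t"]; print("in scene",f*q[:2]/q[2]+[s["cx"],s["cy"]])
a=cv2.resize(g[200:280,370:450],None,fx=5,fy=5,interpolation=0); b=cv2.resize(s["frame"][185:265,105:185],None,fx=5,fy=5,interpolation=0)
cv2.imwrite("pics/crop.png",np.hstack([a,b]))
E
```

```text
disc 407.1666660308838 239.8333339691162 12.24981689453125 [ 0.52301088 -0.13019577  0.111     ] bar [403.04347826 232.7826087 ] 23
diam 0.04254557417476574
in scene [142.45732894 210.13587228]
```

View pics/crop.png

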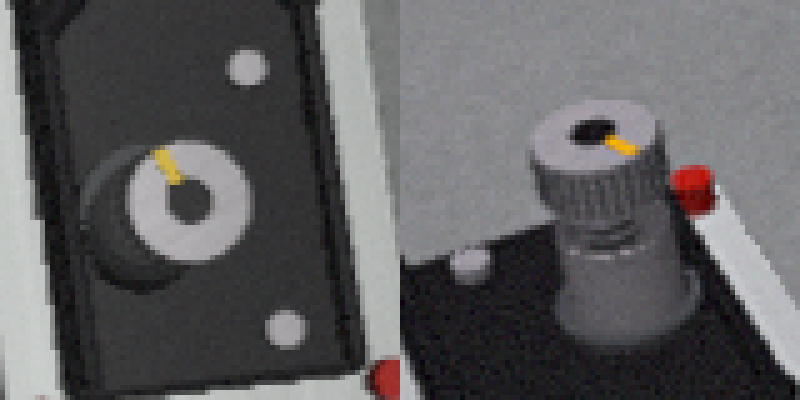

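The bolt is at about (0.523, -0.130). The two views agree to about 2 px, and the measured diameter is 42.5 mm against 44 mm given. I'll travel there at the current height.

```bash
python3 -m pendant '[{"slide":[-0.53,-0.48,0],"twist":0,"gripper":91},{"slide":[-0.53,-0.48,0],"twist":0,"gripper":91},{"slide":[-0.53,-0.48,0],"twist":0,"gripper":91},{"slide":[-0.53,-0.48,0],"twist":0,"gripper":91},{"slide":[-0.53,-0.48,0],"twist":0,"gripper":91},{"slide":[-0.53,-0.48,0],"twist":0,"gripper":91},{"slide":[-0.53,-0.48,0],"twist":0,"gripper":91},{"slide":[-0.53,-0.48,0],"twist":0,"gripper":91},{"slide":[-0.53,-0.48,0],"twist":0,"gripper":91},{"slide":[-0.53,-0.48,0],"twist":0,"gripper":91}]' && python3 -m pendant '[{"slide":[-0.53,-0.48,0],"twist":0,"gripper":91},{"slide":[-0.53,-0.48,0],"twist":0,"gripper":91},{"slide":[-0.53,-0.48,0],"twist":0,"gripper":91},{"slide":[-0.53,-0.48,0],"twist":0,"gripper":91},{"slide":[-0.53,-0.48,0],"twist":0,"gripper":91},{"slide":[-0.53,-0.48,0],"twist":0,"gripper":91},{"slide":[-0.53,-0.48,0],"twist":0,"gripper":91},{"slide":[-0.53,-0.48,0],"twist":0,"gripper":91},{"slide":[-0.53,-0.48,0],"twist":0,"gripper":91},{"slide":[-0.53,-0.48,0],"twist":0,"gripper":91}]' && python3 -m pendant '[{"slide":[0,0,0],"twist":1,"gripper":91},{"slide":[0,0,0],"twist":1,"gripper":91},{"slide":[0,0,0],"twist":1,"gripper":91},{"slide":[0,0,0],"twist":1,"gripper":91},{"slide":[0,0,0],"twist":1,"gripper":91},{"slide":[0,0,0],"twist":1,"gripper":91},{"slide":[0,0,0],"twist":1,"gripper":91},{"slide":[0,0,0],"twist":1,"gripper":91},{"slide":[0,0,0],"twist":1,"gripper":91},{"slide":[0,0,0],"twist":1,"gripper":91}]' && python3 -m pendant '[{"slide":[0,0,0],"twist":1,"gripper":91},{"slide":[0,0,0],"twist":1,"gripper":91},{"slide":[0,0,0],"twist":1,"gripper":91},{"slide":[0,0,0],"twist":0,"gripper":91},{"slide":[0,0,0],"twist":0,"gripper":91}]'
python3 - <<'E'
from station import *
o=observe();print(o["q"],o["position"],o["tcp_rot"],o["wrist_force"])
E
```

```text
clock: 1.2
position: [0.3796, 0.195, 0.214]
tcp_rot: [3.141, 0.0, 2.718]
wrist_force: [0.7, 0.5, 0.0]
opening: 0.0911
grip_force: 0.0
clock: 2.2
position: [0.5224, -0.1328, 0.2138]
tcp_rot: [3.141, -0.0, 2.717]
wrist_force: [-0.1, 0.8, -0.5]
opening: 0.091
grip_force: 0.0
clock: 3.2
position: [0.522, -0.1313, 0.2137]
tcp_rot: [-3.141, -0.0, 1.666]
wrist_force: [0.4, 0.8, 0.7]
opening: 0.091
grip_force: 0.0
clock: 3.7
position: [0.5221, -0.1313, 0.2138]
tcp_rot: [-3.141, -0.0, 1.359]
wrist_force: [0.4, -0.1, 0.2]
opening: 0.0909
grip_force: 0.0
[-2.67805401e-01  2.62243873e-01  1.64748807e+00  6.46784714e-05
  1.23217880e+00 -5.57161584e-02] [ 0.5220776  -0.13131014  0.21379284] [-3.14127846e+00 -7.86173521e-05  1.35868558e+00] [ 0.38691134 -0.08273103  0.15500851]
```

```bash
python3 -m pendant '[{"slide":[0.026,0.015,0.4],"twist":0,"gripper":91},{"slide":[0,0,0.4],"twist":0,"gripper":91},{"slide":[0,0,0.4],"twist":0,"gripper":91},{"slide":[0,0,0.4],"twist":0,"gripper":91},{"slide":[0,0,0.4],"twist":0,"gripper":91},{"slide":[0,0,0.3],"twist":0,"gripper":91},{"slide":[0,0,0.3],"twist":0,"gripper":91},{"slide":[0,0,0],"twist":0,"gripper":91},{"slide":[0,0,0],"twist":0,"gripper":91}]' 20
python3 - <<'E'
from h import *
o=observe();print(o["position"],o["wrist_force"])
s=capture("scene")["frame"];t=capture("top")["frame"]
cv2.imwrite("pics/g.png",np.hstack([cv2.resize(t[190:290,350:450],None,fx=4,fy=4),cv2.resize(s[155:255,95:195],None,fx=4,fy=4)]))
E
```

```text
clock: 4.6
position: [0.5234, -0.1303, 0.0841]
tcp_rot: [-3.142, -0.0, 1.357]
wrist_force: [0.3, 0.2, 0.4]
opening: 0.0911
grip_force: 0.0
[ 0.52335425 -0.13025818  0.08410281] [0.30606467 0.18672836 0.39630172]
```

View pics/g.png

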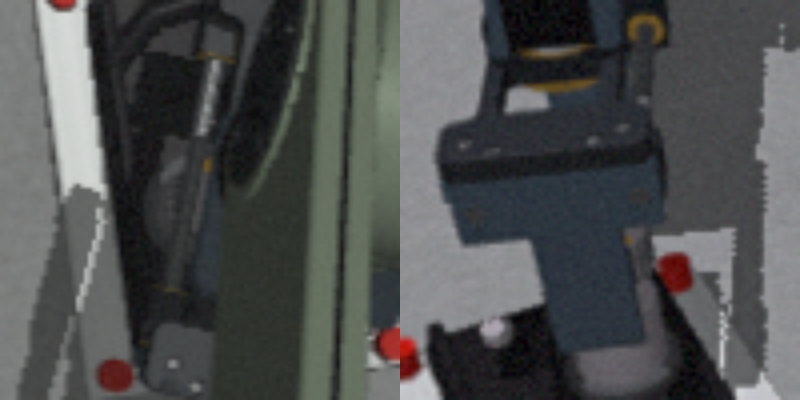

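The fingers straddle the head: in the crop, the front finger covers it at about (590,280). Closing now.

```bash
python3 -m pendant '[{"slide":[0,0,0],"twist":0,"gripper":30},{"slide":[0,0,0],"twist":0,"gripper":30},{"slide":[0,0,0],"twist":0,"gripper":30},{"slide":[0,0,0],"twist":0,"gripper":30},{"slide":[0,0,0],"twist":0,"gripper":30},{"slide":[0,0,0],"twist":0,"gripper":30},{"slide":[0,0,0],"twist":0,"gripper":30},{"slide":[0,0,0],"twist":0,"gripper":30}]' 20
```

```text
clock: 5.5
position: [0.5229, -0.1302, 0.0839]
tcp_rot: [-3.141, -0.0, 1.356]
wrist_force: [-0.8, 0.1, 1.5]
opening: 0.0434
grip_force: 20.0
```

```bash
python3 -m pendant '[{"slide":[0,0,0.02],"twist":0,"gripper":30},{"slide":[0,0,0.02],"twist":0,"gripper":30},{"slide":[0,0,0],"twist":0,"gripper":30},{"slide":[0,0,0],"twist":0,"gripper":30}]' 20
```

```text
clock: 5.9
position: [0.5229, -0.1302, 0.0833]
tcp_rot: [3.142, 0.0, 1.356]
wrist_force: [-3.8, 0.5, 11.0]
opening: 0.0436
grip_force: 20.0
```

```bash
python3 -m pendant '[{"slide":[0,0,0],"twist":-1,"gripper":30},{"slide":[0,0,0],"twist":-1,"gripper":30},{"slide":[0,0,0],"twist":-1,"gripper":30},{"slide":[0,0,0],"twist":-1,"gripper":30},{"slide":[0,0,0],"twist":0,"gripper":30}]' 20
```

```text
clock: 6.4
position: [0.5224, -0.1301, 0.0833]
tcp_rot: [-3.14, -0.001, 1.777]
wrist_force: [-6.9, 2.0, 12.9]
opening: 0.0436
grip_force: 20.0
```

```bash
python3 -m pendant '[{"slide":[0,0,0],"twist":-1,"gripper":30},{"slide":[0,0,0],"twist":-1,"gripper":30},{"slide":[0,0,0],"twist":-0.5,"gripper":30},{"slide":[0,0,0],"twist":0,"gripper":30}]' 20
```

```text
clock: 6.8
position: [0.5224, -0.1304, 0.083]
tcp_rot: [-3.14, -0.0, 2.038]
wrist_force: [-4.4, 0.0, 9.2]
opening: 0.0434
grip_force: 20.0
```

```bash
python3 -m pendant '[{"slide":[0,0,0],"twist":-1,"gripper":30},{"slide":[0,0,0],"twist":-1,"gripper":30},{"slide":[0,0,0],"twist":0,"gripper":30}]' 20
```

```text
clock: 7.1
position: [0.5222, -0.1304, 0.0835]
tcp_rot: [-3.14, -0.001, 2.249]
wrist_force: [-6.2, 0.9, 14.9]
opening: 0.0437
grip_force: 20.0
```

```bash
python3 -m pendant '[{"slide":[0,0,0],"twist":-1,"gripper":30},{"slide":[0,0,0],"twist":-1,"gripper":30},{"slide":[0,0,0],"twist":0,"gripper":30}]' 20
```

```text
clock: 7.4
position: [0.5219, -0.1305, 0.0836]
tcp_rot: [-3.14, -0.001, 2.458]
wrist_force: [-8.6, -0.8, 14.9]
opening: 0.0435
grip_force: 20.0
```

```bash
python3 -m pendant '[{"slide":[0,0,0],"twist":-1,"gripper":30},{"slide":[0,0,0],"twist":-1,"gripper":30},{"slide":[0,0,0],"twist":0,"gripper":30}]' 20
```

```text
clock: 7.7
position: [0.5219, -0.1308, 0.0829]
tcp_rot: [-3.14, -0.001, 2.668]
wrist_force: [-6.2, -2.2, 8.1]
opening: 0.0434
grip_force: 20.0
```

```bash
python3 -m pendant '[{"slide":[0,0,0],"twist":-1,"gripper":30},{"slide":[0,0,0],"twist":-1,"gripper":30},{"slide":[0,0,0],"twist":0,"gripper":30}]' 35
```

```text
clock: 8.0
position: [0.5219, -0.1305, 0.0813]
tcp_rot: [-3.141, -0.002, 2.876]
wrist_force: [-2.7, -3.2, -4.4]
opening: 0.0432
grip_force: 35.0
```

```bash
python3 -m pendant '[{"slide":[0,0,0],"twist":-1,"gripper":30},{"slide":[0,0,0],"twist":-1,"gripper":30},{"slide":[0,0,0],"twist":0,"gripper":30}]' 35
```

```text
clock: 8.3
position: [0.5218, -0.1307, 0.081]
tcp_rot: [-3.141, -0.003, 3.085]
wrist_force: [-3.3, -3.7, -2.9]
opening: 0.0432
grip_force: 35.0
```

The bolt has dropped: the force fell to the bolt's weight alone. I'll follow it down to seat it.

```bash
python3 -m pendant '[{"slide":[0,0,0.03],"twist":0,"gripper":30},{"slide":[0,0,0.03],"twist":0,"gripper":30},{"slide":[0,0,0],"twist":0,"gripper":30}]' 35
```

```text
clock: 8.6
position: [0.5219, -0.1308, 0.0792]
tcp_rot: [-3.141, -0.003, 3.083]
wrist_force: [-5.2, -3.3, 6.0]
opening: 0.0431
grip_force: 35.0
```

```bash
python3 -m pendant '[{"slide":[0,0,0.02],"twist":0,"gripper":30},{"slide":[0,0,0.02],"twist":0,"gripper":30},{"slide":[0,0,0],"twist":0,"gripper":30}]' 35
```

```text
clock: 8.9
position: [0.522, -0.1309, 0.0787]
tcp_rot: [-3.141, -0.002, 3.083]
wrist_force: [-8.3, -2.6, 15.3]
opening: 0.0431
grip_force: 35.0
```

```bash
python3 -m pendant '[{"slide":[0,0,0],"twist":0,"gripper":60},{"slide":[0,0,0],"twist":0,"gripper":60},{"slide":[0,0,0],"twist":0,"gripper":60},{"slide":[0,0,0],"twist":0,"gripper":60}]' 35
python3 - <<'E'
from h import *
s=capture("scene")["frame"];t=capture("top")["frame"]
cv2.imwrite("pics/g2.png",np.hstack([cv2.resize(t[190:290,350:450],None,fx=4,fy=4),cv2.resize(s[155:255,95:195],None,fx=4,fy=4)]))
E
```

```text
clock: 9.3
position: [0.5234, -0.1301, 0.0766]
tcp_rot: [3.141, -0.0, 3.084]
wrist_force: [-0.4, -0.0, 0.8]
opening: 0.0599
grip_force: 0.0
```

View pics/g2.png

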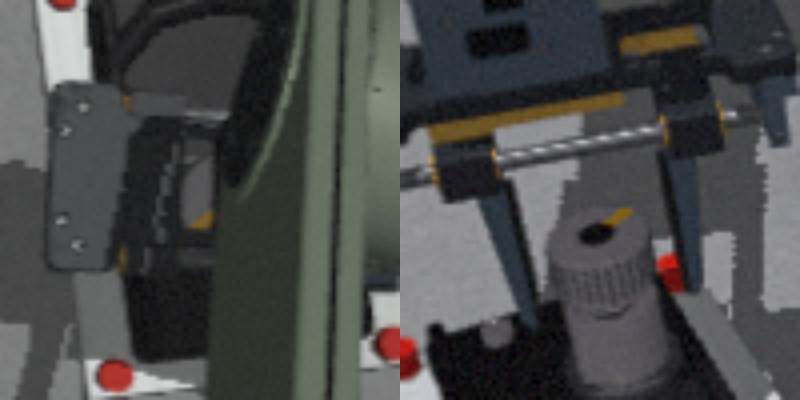

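The bolt head top in the scene crop has sunk about 2.7 px, roughly 5 to 6 mm, and it now sits just above the boss rim. The drop is confirmed. I'll regrip and screw forward, following it down.

```bash
python3 -m pendant '[{"slide":[0.02,0,0],"twist":0,"gripper":30},{"slide":[0,0,0],"twist":0,"gripper":30},{"slide":[0,0,0],"twist":0,"gripper":30},{"slide":[0,0,0],"twist":0,"gripper":30},{"slide":[0,0,0.01],"twist":0,"gripper":30},{"slide":[0,0,0.01],"twist":0,"gripper":30}]' 35 && python3 -m pendant '[{"slide":[0,0,0.002],"twist":1,"gripper":30},{"slide":[0,0,0.002],"twist":1,"gripper":30},{"slide":[0,0,0.002],"twist":1,"gripper":30},{"slide":[0,0,0.002],"twist":1,"gripper":30},{"slide":[0,0,0.002],"twist":1,"gripper":30},{"slide":[0,0,0.002],"twist":1,"gripper":30},{"slide":[0,0,0.002],"twist":1,"gripper":30},{"slide":[0,0,0.002],"twist":1,"gripper":30},{"slide":[0,0,0.002],"twist":1,"gripper":30},{"slide":[0,0,0.002],"twist":1,"gripper":30}]' 35
```

```text
clock: 10.0
position: [0.5221, -0.131, 0.0765]
tcp_rot: [-3.14, 0.0, 3.085]
wrist_force: [-2.2, -4.7, 5.2]
opening: 0.0433
grip_force: 35.0
clock: 11.0
position: [0.5223, -0.1305, 0.0756]
tcp_rot: [3.141, 0.001, 2.033]
wrist_force: [-1.5, -3.1, 4.2]
opening: 0.0433
grip_force: 35.0
```

```bash
python3 -m pendant '[{"slide":[0,0,0.002],"twist":1,"gripper":30},{"slide":[0,0,0.002],"twist":1,"gripper":30},{"slide":[0,0,0.002],"twist":1,"gripper":30},{"slide":[0,0,0.002],"twist":1,"gripper":30},{"slide":[0,0,0.002],"twist":1,"gripper":30},{"slide":[0,0,0.002],"twist":1,"gripper":30},{"slide":[0,0,0.002],"twist":1,"gripper":30},{"slide":[0,0,0.002],"twist":1,"gripper":30},{"slide":[0,0,0.002],"twist":1,"gripper":30},{"slide":[0,0,0.002],"twist":1,"gripper":30}]' 35
```

```text
clock: 12.0
position: [0.523, -0.1306, 0.0747]
tcp_rot: [3.139, -0.0, 0.986]
wrist_force: [-1.0, -3.0, 3.3]
opening: 0.043
grip_force: 35.0
```

```bash
python3 -m pendant '[{"slide":[0,0,0.002],"twist":1,"gripper":30},{"slide":[0,0,0.002],"twist":1,"gripper":30},{"slide":[0,0,0.002],"twist":1,"gripper":30},{"slide":[0,0,0.002],"twist":1,"gripper":30},{"slide":[0,0,0.002],"twist":1,"gripper":30},{"slide":[0,0,0.002],"twist":1,"gripper":30},{"slide":[0,0,0.002],"twist":1,"gripper":30},{"slide":[0,0,0.002],"twist":1,"gripper":30},{"slide":[0,0,0.002],"twist":1,"gripper":30},{"slide":[0,0,0.002],"twist":1,"gripper":30}]' 35
```

```text
clock: 13.0
position: [0.5232, -0.1312, 0.0737]
tcp_rot: [3.14, -0.003, -0.061]
wrist_force: [-0.7, -4.1, 3.3]
opening: 0.0434
grip_force: 35.0
```

```bash
python3 -m pendant '[{"slide":[0,0,0.002],"twist":1,"gripper":30},{"slide":[0,0,0.002],"twist":1,"gripper":30},{"slide":[0,0,0.002],"twist":1,"gripper":30},{"slide":[0,0,0.002],"twist":1,"gripper":30},{"slide":[0,0,0.002],"twist":1,"gripper":30},{"slide":[0,0,0.002],"twist":1,"gripper":30},{"slide":[0,0,0.002],"twist":1,"gripper":30},{"slide":[0,0,0.002],"twist":1,"gripper":30},{"slide":[0,0,0.002],"twist":1,"gripper":30},{"slide":[0,0,0],"twist":0,"gripper":30}]' 35; python3 -c "
from station import *
print(observe()['q'])"
```

```text
clock: 14.0
position: [0.5227, -0.1315, 0.0727]
tcp_rot: [3.141, -0.003, -1.001]
wrist_force: [-0.1, -6.3, 2.8]
opening: 0.0436
grip_force: 35.0
[-0.26653974  0.3934181   1.84673806 -0.00265264  0.89940144  2.30666718]
```

```bash
python3 -m pendant '[{"slide":[0,0,0],"twist":0,"gripper":65},{"slide":[0,0,0],"twist":0,"gripper":65},{"slide":[0,0,0],"twist":0,"gripper":65},{"slide":[0,0,-0.04],"twist":0,"gripper":65},{"slide":[0,0,0],"twist":-1,"gripper":65},{"slide":[0,0,0],"twist":-1,"gripper":65},{"slide":[0,0,0],"twist":-1,"gripper":65},{"slide":[0,0,0],"twist":-1,"gripper":65},{"slide":[0,0,0],"twist":-1,"gripper":65},{"slide":[0,0,0],"twist":-1,"gripper":65}]' 35 && python3 -m pendant '[{"slide":[0,0,0],"twist":-1,"gripper":65},{"slide":[0,0,0],"twist":-1,"gripper":65},{"slide":[0,0,0],"twist":-1,"gripper":65},{"slide":[0,0,0],"twist":-1,"gripper":65},{"slide":[0,0,0],"twist":-1,"gripper":65},{"slide":[0,0,0],"twist":-1,"gripper":65},{"slide":[0,0,0],"twist":-1,"gripper":65},{"slide":[0,0,0],"twist":-1,"gripper":65},{"slide":[0,0,0],"twist":-1,"gripper":65},{"slide":[0,0,0],"twist":-1,"gripper":65}]' && python3 -m pendant '[{"slide":[0,0,0],"twist":-1,"gripper":65},{"slide":[0,0,0],"twist":-1,"gripper":65},{"slide":[0,0,0],"twist":-1,"gripper":65},{"slide":[0,0,0],"twist":-1,"gripper":65},{"slide":[0,0,0],"twist":-1,"gripper":65},{"slide":[0,0,0],"twist":-1,"gripper":65},{"slide":[0,0,0],"twist":-1,"gripper":65},{"slide":[0,0,0],"twist":-1,"gripper":65},{"slide":[0,0,0],"twist":0,"gripper":65},{"slide":[0,0,0],"twist":0,"gripper":65}]'
python3 - <<'E'
from h import *
s=capture("scene")["frame"];t=capture("top")["frame"]
cv2.imwrite("pics/g3.png",np.hstack([cv2.resize(t[190:290,350:450],None,fx=4,fy=4),cv2.resize(s[155:255,95:195],None,fx=4,fy=4)]))
E
```

```text
clock: 15.0
position: [0.5222, -0.1299, 0.0741]
tcp_rot: [-3.141, 0.0, -0.367]
wrist_force: [0.9, 0.2, 0.2]
opening: 0.065
grip_force: 0.0
clock: 16.0
position: [0.5222, -0.1299, 0.0741]
tcp_rot: [-3.141, -0.0, 0.68]
wrist_force: [-0.9, -0.4, -0.8]
opening: 0.0648
grip_force: 0.0
clock: 17.0
position: [0.5222, -0.13, 0.0741]
tcp_rot: [3.142, -0.0, 1.511]
wrist_force: [-0.1, -0.1, -0.5]
opening: 0.0649
grip_force: 0.0
```

View pics/g3.png

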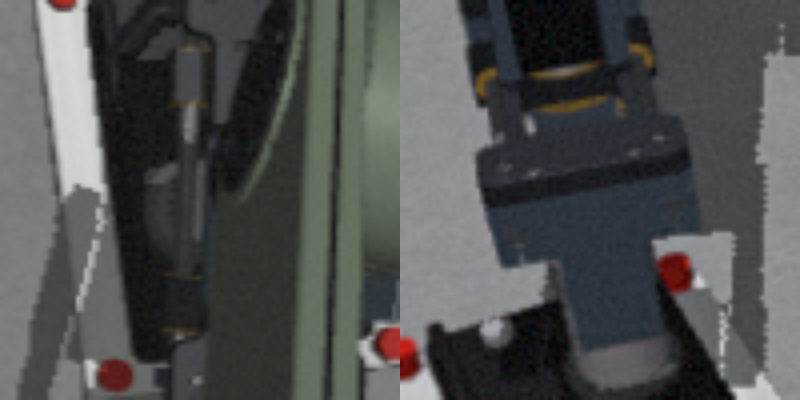

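The front finger hides the head in this view, but the fingers still straddle it. Regrip and make the remaining ~2.4 rad.

```bash
python3 -m pendant '[{"slide":[0,0,0],"twist":0,"gripper":30},{"slide":[0,0,0],"twist":0,"gripper":30},{"slide":[0,0,0],"twist":0,"gripper":30},{"slide":[0,0,0],"twist":0,"gripper":30},{"slide":[0,0,0],"twist":0,"gripper":30},{"slide":[0,0,0.01],"twist":0,"gripper":30}]' 35 && python3 -m pendant '[{"slide":[0,0,0.002],"twist":1,"gripper":30},{"slide":[0,0,0.002],"twist":1,"gripper":30},{"slide":[0,0,0.002],"twist":1,"gripper":30},{"slide":[0,0,0.002],"twist":1,"gripper":30},{"slide":[0,0,0.002],"twist":1,"gripper":30},{"slide":[0,0,0.002],"twist":1,"gripper":30},{"slide":[0,0,0.002],"twist":1,"gripper":30},{"slide":[0,0,0.002],"twist":1,"gripper":30},{"slide":[0,0,0.002],"twist":1,"gripper":30},{"slide":[0,0,0.002],"twist":1,"gripper":30}]' 35
```

```text
clock: 17.7
position: [0.5226, -0.1302, 0.0739]
tcp_rot: [3.141, -0.0, 1.513]
wrist_force: [1.0, 0.8, 3.6]
opening: 0.0434
grip_force: 35.0
clock: 18.7
position: [0.5234, -0.1307, 0.0731]
tcp_rot: [3.139, -0.002, 0.462]
wrist_force: [2.8, -2.2, 0.7]
opening: 0.0434
grip_force: 35.0
```

```bash
python3 -m pendant '[{"slide":[0,0,0.002],"twist":1,"gripper":30},{"slide":[0,0,0.002],"twist":1,"gripper":30},{"slide":[0,0,0.002],"twist":1,"gripper":30},{"slide":[0,0,0.002],"twist":1,"gripper":30},{"slide":[0,0,0.002],"twist":1,"gripper":30},{"slide":[0,0,0.002],"twist":1,"gripper":30},{"slide":[0,0,0.002],"twist":1,"gripper":30},{"slide":[0,0,0.002],"twist":1,"gripper":30},{"slide":[0,0,0.002],"twist":1,"gripper":30},{"slide":[0,0,0.002],"twist":1,"gripper":30}]' 35 && python3 -m pendant '[{"slide":[0,0,0.002],"twist":1,"gripper":30},{"slide":[0,0,0.002],"twist":1,"gripper":30},{"slide":[0,0,0.002],"twist":1,"gripper":30},{"slide":[0,0,0],"twist":0,"gripper":30},{"slide":[0,0,0],"twist":0,"gripper":30},{"slide":[0,0,0],"twist":0,"gripper":30},{"slide":[0,0,0],"twist":0,"gripper":30}]' 35
python3 - <<'E'
from h import *
print(observe())
s=capture("scene")["frame"];t=capture("top")["frame"]
cv2.imwrite("pics/g4.png",np.hstack([cv2.resize(t[110:290,250:560],None,fx=1.3,fy=2),cv2.resize(s[175:265,95:185],None,fx=4,fy=4)]))
E
```

```text
clock: 19.7
position: [0.5234, -0.1317, 0.0721]
tcp_rot: [3.141, -0.004, -0.584]
wrist_force: [1.6, -4.5, -0.2]
opening: 0.0435
grip_force: 35.0
clock: 20.4
position: [0.5233, -0.1319, 0.0718]
tcp_rot: [-3.141, -0.004, -0.894]
wrist_force: [1.1, -5.3, 0.2]
opening: 0.0432
grip_force: 35.0
{'clock': 20.4, 'q': array([-0.26679667,  0.39475397,  1.84750721, -0.00296944,  0.89590705,
        2.20023686]), 'dq': array([-2.03327293e-04,  3.63045448e-04, -2.45078445e-05, -6.41825628e-04,
        7.94469403e-04,  4.07292086e-04]), 'tau': array([  2.60916397, -40.2841258 , -16.87388241,   1.09269965,
         0.75728187,  -0.05999475]), 'position': array([ 0.5232794 , -0.13190377,  0.07176722]), 'tcp_rot': array([-3.14145726, -0.00413501, -0.89438612]), 'wrist_force': array([ 1.06536611, -5.31081182,  0.17118392]), 'torque': array([-0.76585322, -0.07416915, -0.03383725]), 'grip_force': 35.000120401382446, 'opening': 0.043176475162861876}
```

View pics/g4.png

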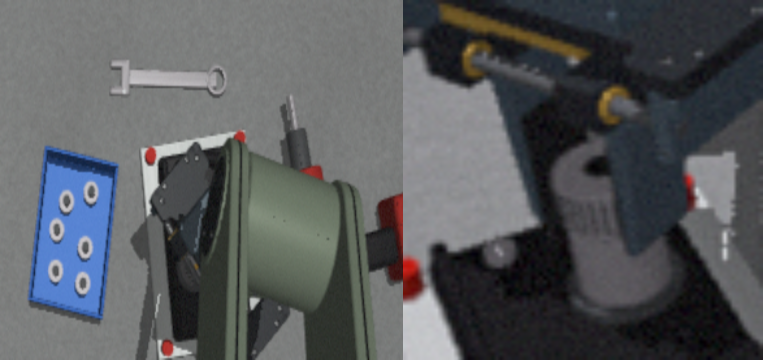

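The crops show the head low in the boss and gripped, with the bin and spanner where they were. The bolt has sunk about 6 mm over 6.5 rad, and the wrist is nearly unloaded. Handing in.

```bash
python3 -c "
from station import *
print(close_job())"
```

```text
the job is handed in; nothing more can be done
None
```

I turned the bolt backward until it dropped into the thread, about 1.5 rad from the start, then screwed it forward one full turn (about 6 mm down); I handed the job in with the fingers still gripping the head at 35 N and saw no sign that the bystanders had moved, but no verdict came back.

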